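# Open the dust tray's gate to the index and hold it

## Robot

A 6-joint arm with a two-finger parallel gripper is mounted at the origin on the work surface. World frame = base frame: x ahead of the robot, y to its left, z up, the work surface at z = 0. Lengths are in m, angles in degrees, forces in N, time in s.
With the tool pointing down it reaches from about 0.35 to 0.875 m from the base axis. Payload 4.2 kg.
Tool frame: the origin (TCP) lies between the finger pads; the fingertips stand 17 mm ahead of it and the grasp point (between the pads) lies 2 mm behind it; z points along the fingers, y is the line along which they close (so a half turn about z gives the same grasp; the last joint's range is limited). The gripper opens to 87 mm and grips with 3 to 60 N. Pads are 19 mm wide; open, the fingers measure 117 mm over their backs; the gripper's body (75 mm by 190 mm) begins 51 mm behind the grasp point.
Start: joints at [79.389, 22.042, 0.453, 0, -68.411, -14.817], TCP at [0.268, 0.564, 0.201] pointing down, gripper open.
Joint ranges: [-179.83, 179.83], [-69.29, 118.12], [-61.27, 80.66], [-181.25, 117.63], [-171.15, -9.14], [-177.46, 177.46]. Speed limits (degrees/s): [159.86, 159.86, 180, 180, 180, 180].

## Interface

Orientations are given as a 3x3 rotation matrix whose columns are the frame's x, y, z axes.
In Python, from station import r gives the robot as it stands.
- The arm moves only by the tool servo_tool, never from a script. Its argument "targets" is a list of rows, each a list of 5 numbers: the shift along the world's x, y, z in units of 30 mm (1.0 is 30 mm), then the turn about the world's z in rad, then the finger opening in mm, from 0 to 87. In form: [[x, y, z, turn, gripper], ...]. A call has exactly 5 rows; each row is the pose to reach, as a shift and turn from the pose commanded when the call began; what a row does not reach only later rows make up. A row lasts 1/12 s, in which the tool goes at most 41.7 mm and 7.16 degrees, less where a joint would pass 70% of its speed; a pose out of reach is approached as far as the arm can. A call with a gripper value outside its range is refused whole. The fingers move at their own pace and stop on an object; the grip force is fixed at half the most. Time passes only in rows, so rows that repeat a pose let the fingers close, or fill a call up. It gives the time, the measured TCP pose, the force, the opening and the grip force at its end, in the units of the state.
- r.sense(): the state, without advancing time (a new reading comes with each control period).
- r.capture(name): name is "side" or "top" or "wrist"; returns a dict with "pixels" (480x640x3 uint8, red, green, blue), "fx", "fy", "cx", "cy" (pixels), "dist_coeffs" ([k1, k2, p1, p2, k3] as OpenCV has them; the pictures are not rectified), "world_from_camera" (4x4, takes a point from camera to world coordinates). Camera axes: x right, y down, z forward; pixel columns grow to the right and rows downward; lengths in m; the calibration is good to about 2 mm. A picture is of the moment at which its call begins. There is no depth.
- r.finish_job(): hands the job in; it is judged then, once.
The state is a dict: "time_s": time; "joints": joint angles; "joint_velocities": joint speeds; "effort": joint torques, N m; "tcp_pos": TCP position; "ee_rot": TCP orientation; "wrist_force": force on the tool from outside, world axes, zero at the start; "moment": the same for the moment, N m; "gripper_width": opening from 0.0 (shut) to 1.0 (fully open); "gripper_force": force on a finger pad.
Only numpy, scipy, OpenCV 4.12 (cv2) and the standard library are available. Lean on these libraries where they do the work, as an engineer would, in place of code of your own. Each camera call takes 0.05 s, during which the arm holds its last target. There are 200 camera calls.

## Task

Get the dust tray drawing before the ornament is cleaned: flip the isolator's toggle over to on (leaning away from the robot), and only then pull the tray's spring-return gate slide out by its upright tab until the tab lines up with the index block on the rule beside it. The slide springs shut when let go, so finish with the gripper still holding the tab at the index block. Leave the jars and the other loose things where they are.

Things in the scene. Friction and masses are not known exactly. Their poses are not given: they have to be found in the camera images.
- tray: Fixed grey dust tray with a slatted steel grille on top, 220 (x) x 280 (y) x 60 mm high, turned up to 0.25 rad; origin at the centre of its underside on the table. Its -x axis points out of its front, to the robot's side: the way the gate slide pulls out. A fixed rule bar, 20 mm wide, 22 mm high, runs along x at y = +78 mm from the front out to x = -275 mm.
- damper (a joint): Travel of the gate slide (m): 0 shut, grows as it is pulled out along the tray's -x, end stop at 0.110 (well past any index position). A spring pulls it shut: about 4 N at 0, 10 N at 0.080.
- damper_grip (a point): Middle of the gate slide's upright steel tab, 62 mm above the table. Tab: 10 mm thick (tray x), 44 mm wide (tray y), top at 80 mm, free for fingers above 26 mm; shut, it stands 65 mm in front of the tray. Its low blade (50 mm wide, top at 20 mm) runs into the tray; a low pointer arm (top at 24 mm) reaches from its foot to y = +62 mm, beside the rule bar. Axes as the tray's.
- index_mark (a point): Centre of the top (38 mm above the table) of the dark steel index block, 10 mm (tray x) x 26 mm, clamped on the rule bar, with a thumb screw on it (12 mm diameter, up to 50 mm above the table). The tab lines up with it when both have the same tray x, at 45 to 80 mm of pull. Axes as the tray's.
- isolator: Fixed grey isolator box, 110 (x) x 80 (y) x 50 mm high, on a foot plate 130 mm long in x, left or right of the tray's front, turned up to 0.4 rad; origin at the centre of its underside on the table. Its black toggle swings in the box's x-z plane about a hinge along y at the centre of the box's top face.
- iso_lever (a joint): Angle of the toggle (rad): 0 off, leaning 0.55 rad towards the box's -x (the robot's side); 0.55 upright; 1.10 on, leaning towards the box's +x. Over-centre spring: it snaps to the end it is nearer to; moving it takes about 2 N at the tip.
- lever_tip (a point): Tip of the toggle, 72 mm from its hinge. The toggle is 16 mm wide (box y) and 10 mm thick, the upper 32 mm being a grip 26 mm wide and 14 mm thick.
- jar_a: Bystander, not to be moved: large glass jar of glaze, 76 mm diameter, 125 mm tall; origin at its underside's middle.
- jar_b: Bystander, not to be moved: grey jar of glaze, 72 mm diameter, 110 mm tall; origin at its underside's middle.
- jar_c: Bystander, not to be moved: small brown jar, 60 mm diameter, 90 mm tall; origin at its underside's middle.
- brush: Bystander, not to be moved: flat paint brush lying in front of the robot, under 30 mm high; origin at its underside, along its length.
- ornament: Bystander, not to be moved: flat flower-shaped fired-clay ornament, 74 mm across, 10 mm thick, on the tray's grille; origin at its underside's middle.
- bowl: Bystander, not to be moved: white bowl, 120 mm across, 60 mm tall; origin at its underside's middle.
- bandwheel: Bystander, not to be moved: low aluminium turntable (banding wheel), 180 mm diameter, 62 mm tall; origin at its underside's middle.
Things that resemble listed ones, but are neither listed nor needed, are in the scene too. Of the things like the isolator, leave any that is pink; of the rest the larger one is meant.

How it is judged:
By the outcome, as a careful person would: the job done as asked, in the order asked, and still so for the second after the job is handed in, while the arm keeps its last pose, push and grip.
It also fails if it takes over 48 s, if anything falls off the work surface, if the arm or the gripper's body presses on something with over 40 N, if the wrist force passes 120 N, or if a joint passes its speed limit or range.

## Working session

There is one attempt and no reset: what is moved stays moved. The work goes in short steps, Python scripts to look and compute and a tool call to move; the robot and the scene stay as the last step left them, time stands still between calls to the robot, and variables do not carry over. Pictures are saved under pics/ and viewed, at most 10 in all, crops included, and the job is handed in when it is done.

Besides the shell and the picture viewer there is one more tool, called in YAML: its name, and indented under it one key for each argument. servo_tool: Moves the arm, as the interface text tells. Its arguments: {"type":"object","properties":{"targets":{"type":"array","items":{"type":"array","items":{"type":"number"}}}},"required":["targets"]}

```bash
mkdir -p pics
cat > h.py <<'E'
from station import r
import cv2, numpy as np, pickle
def snap(cam,name):
    c=r.capture(cam); cv2.imwrite(f'pics/{name}.png',cv2.cvtColor(c['pixels'],cv2.COLOR_RGB2BGR)); pickle.dump(c,open(f'pics/{name}.pkl','wb'))
def ray(name,px):
    c=pickle.load(open(f'pics/{name}.pkl','rb')); K=np.array([[c['fx'],0,c['cx']],[0,c['fy'],c['cy']],[0,0,1.]])
    u=cv2.undistortPoints(np.array([[px]],float),K,np.array(c['dist_coeffs'],float))[0,0]
    T=np.array(c['world_from_camera']); return T[:3,3],T[:3,:3]@np.array([u[0],u[1],1])
def atz(name,px,z):
    o,d=ray(name,px); return o+d*(z-o[2])/d[2]
def tri(*obs):
    A=np.zeros((3,3));b=np.zeros(3);R=[]
    for n,p in obs:
        o,d=ray(n,p); d=d/np.linalg.norm(d); P=np.eye(3)-np.outer(d,d); A+=P;b+=P@o;R.append((o,P))
    x=np.linalg.solve(A,b); return x,[float(np.linalg.norm(P@(x-o))) for o,P in R]
def proj(name,X):
    c=pickle.load(open(f'pics/{name}.pkl','rb')); K=np.array([[c['fx'],0,c['cx']],[0,c['fy'],c['cy']],[0,0,1.]])
    W=np.linalg.inv(np.array(c['world_from_camera']))
    return cv2.projectPoints(np.atleast_2d(np.array(X,float)),cv2.Rodrigues(W[:3,:3])[0],W[:3,3],K,np.array(c['dist_coeffs'],float))[0][:,0]
def crop(name,x0,y0,x1,y1,s,out):
    im=cv2.imread(f'pics/{name}.png')[y0:y1,x0:x1]; cv2.imwrite(f'pics/{out}.png',cv2.resize(im,None,fx=s,fy=s,interpolation=cv2.INTER_CUBIC))
E
python3 - <<'E'
from h import *
for c in('top','side'):
    snap(c,c+'0')
s=r.sense();print(s['tcp_pos'],s['ee_rot'],s['time_s'],s['wrist_force'])
for c in('top0','side0'):
    print(pickle.load(open(f'pics/{c}.pkl','rb'))['world_from_camera'])
E
```

```text
[0.2681168  0.56392974 0.20047775] [[ 9.03042716e-01 -4.29550124e-01 -7.37726026e-04]
 [-4.29550741e-01 -9.03040871e-01 -1.82914349e-03]
 [ 1.19512061e-04  1.96868547e-03 -9.99998055e-01]] 0.1 [-0.99396798  0.05749778 -0.89621681]
[[ 9.39809527e-03 -9.77871498e-01  2.08995235e-01  2.47539523e-01]
 [-9.99949138e-01 -9.95550458e-03 -1.61528525e-03  9.76767809e-04]
 [ 3.66019443e-03 -2.08969424e-01 -9.77915325e-01  1.70896992e+00]
 [ 0.00000000e+00  0.00000000e+00  0.00000000e+00  1.00000000e+00]]
[[-0.99545294 -0.06803411  0.0666694   0.47407891]
 [-0.09511577  0.74773191 -0.65715294  1.0725535 ]
 [-0.00514202 -0.66050613 -0.75080304  1.32386653]
 [ 0.          0.          0.          1.        ]]
```

View pics/top0.png

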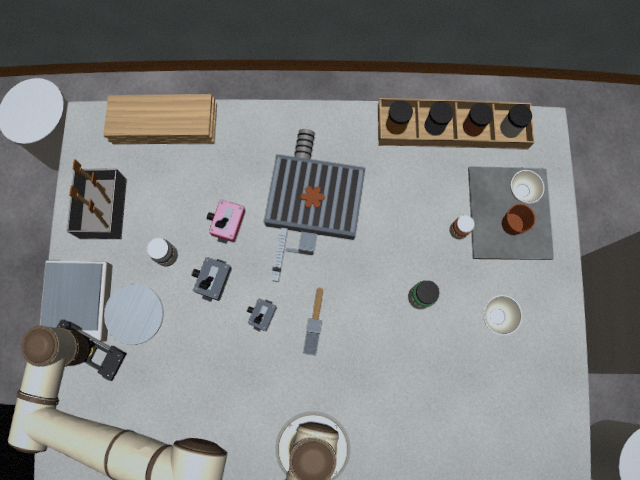

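View pics/side0.png

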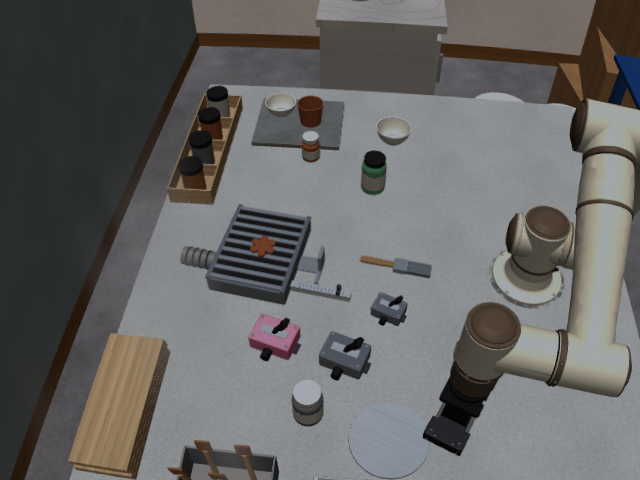

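The top view shows the target isolator (large grey) at about (211,279), the pink one at (227,220) and a small grey decoy at (262,314). The tray's tab is at (308,243) and the index block is near (276,270). In the side view the isolator is at (345,355), the tab at (320,262) and the thumb screw at (339,290).

Run:
```python
from h import *
crop('top0',185,220,335,332,5.3,'c1'); crop('side0',280,235,410,385,4,'c2')
```

```text
(no output)
```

View pics/c1.png

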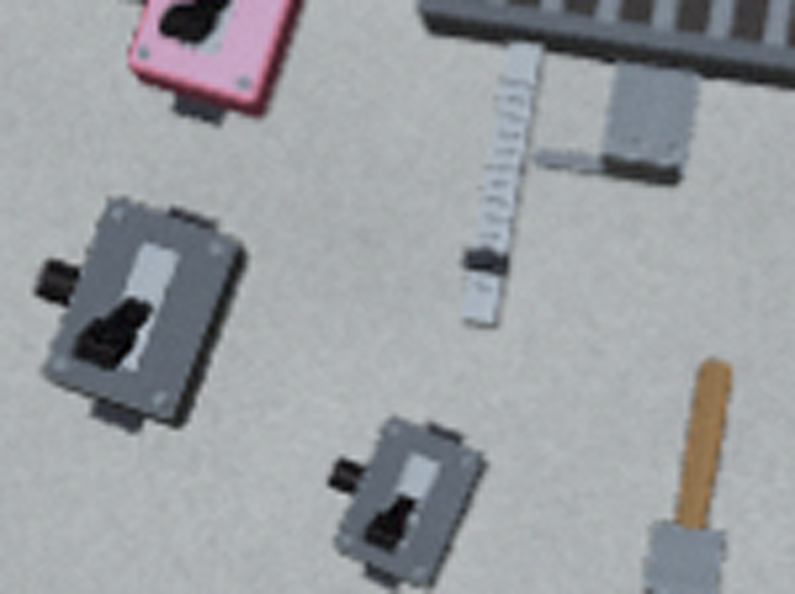

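View pics/c2.png

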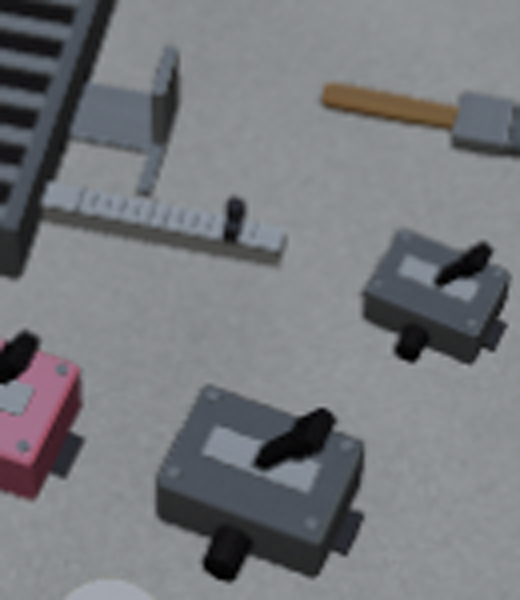

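The crops give these pixel positions:

| Feature | c1 (top) | c2 (side) |
|---|---|---|
| Isolator lid screws | (119,212), (216,250), (57,366), (161,399) | (172,470), (210,397), (310,522), (347,447) |
| Toggle end | about (95,345) | about (322,420) |
| Tab top edge | (607,157)–(682,165) | (160,87)–(171,48) |
| Index screw | about (487,256) | about (236,203) |

Run:
```python
from h import *
np.set_printoptions(precision=4,suppress=True)
t=lambda x,y:('top0',(185+x/5.3,220+y/5.3)); s=lambda x,y:('side0',(280+x/4,235+y/4))
S={}
for n,a,b in [('FL',(119,212),(172,470)),('FR',(216,250),(210,397)),('NL',(57,366),(310,522)),('NR',(161,399),(347,447)),
 ('tip',(90,350),(325,417)),('tabL',(607,155),(162,87)),('tabR',(682,162),(173,50)),('screw',(487,254),(236,203)),
 ('barendL',(464,321),(280,262)),('barendR',(497,324),(284,236)),('barfarL',(512,43),(48,205)),('arm',(538,158),(148,190))]:
    S[n],e=tri(t(*a),s(*b)); print(n,S[n],np.round(e,4))
c=sum(S[k] for k in('FL','FR','NL','NR'))/4; d=S['FL']+S['FR']-S['NL']-S['NR']
print('iso',c,np.arctan2(d[1],d[0]))
d=S['tabL']-S['tabR'];print('tray yaw',np.arctan2(-d[0],d[1]))
# bar from top view at z=.022
p=[atz(*t(*q),.022) for q in((464,321),(497,324),(505,43),(545,47))];print(np.array(p))
d=p[2]+p[3]-p[0]-p[1];print(np.arctan2(d[1],d[0]))
print('blk',atz(*t(487,258),.038),'armtip',atz(*t(538,158),.024))
```

```text
FL [0.5484 0.3221 0.0506] [0.0006 0.0006]
FR [0.529  0.2663 0.0477] [0.0005 0.0005]
NL [0.4616 0.3524 0.0532] [0.0009 0.0009]
NR [0.4433 0.2942 0.047 ] [0.0005 0.0005]
tip [0.4596 0.3206 0.122 ] [0.0011 0.0011]
tabL [0.5797 0.046  0.0789] [0.0007 0.0007]
tabR [0.5771 0.0045 0.0694] [0.0003 0.0003]
screw [0.5265 0.1137 0.0471] [0.0016 0.0016]
barendL [0.4948 0.1288 0.0052] [0.0013 0.0013]
barendR [0.4931 0.1096 0.0084] [0.0009 0.0009]
barfarL [0.6548 0.1042 0.0171] [0.0024 0.0024]
arm [0.5875 0.0875 0.0196] [0.0014 0.0014]
iso [0.4956 0.3088 0.0496] -0.3252914558577725
tray yaw -0.06236433943910191
[[0.4936 0.1274 0.022 ]
 [0.4921 0.1086 0.022 ]
 [0.6561 0.1077 0.022 ]
 [0.6539 0.0845 0.022 ]]
-0.13427080859978402
blk [0.5273 0.114  0.038 ] armtip [0.588  0.0871 0.024 ]
```

servo_tool:
  targets:
    - [1,-1.5,0,0.03,0]
    - [2,-3.1,0,0.06,0]
    - [3,-4.6,0,0.09,0]
    - [4,-6.1,0,0.12,0]
    - [5.06,-7.65,0,0.12,0]

```text
time_s: 0.52
tcp_pos: [0.3831, 0.3884, 0.2011]
ee_rot: [[0.949, -0.317, -0.001], [-0.317, -0.949, -0.001], [-0.0, 0.001, -1.0]]
wrist_force: [0.8, 0.1, 0.8]
gripper_width: 0.708
gripper_force: 0.0
```

servo_tool:
  targets:
    - [0,0,0,0,0]
    - [0,0,-1,0,0]
    - [0,0,-2,0,0]
    - [0,0,-3.1,0,0]
    - [0,0,-3.1,0,0]

```text
time_s: 0.93
tcp_pos: [0.3797, 0.386, 0.102]
ee_rot: [[0.947, -0.32, -0.009], [-0.32, -0.947, -0.011], [-0.005, 0.013, -1.0]]
wrist_force: [-1.0, -0.4, -0.3]
gripper_width: 0.329
gripper_force: 0.0
```

servo_tool:
  targets:
    - [0.6,-0.8,0.1,0,0]
    - [1.33,-1.72,0.15,0,0]
    - [1.33,-1.72,0.15,0,0]
    - [1.33,-1.72,0.15,0,0]
    - [1.33,-1.72,0.15,0,0]

```text
time_s: 1.35
tcp_pos: [0.4232, 0.3394, 0.1141]
ee_rot: [[0.948, -0.318, 0.001], [-0.318, -0.948, 0.001], [0.001, -0.002, -1.0]]
wrist_force: [-0.8, 0.3, -0.2]
gripper_width: 0.02
gripper_force: 0.0
```

Run:
```python
from h import *
s=r.sense();print(s['tcp_pos'],s['gripper_width']); snap('wrist','w1')
```

```text
[0.42316312 0.33938224 0.11408931] 0.019550715513773475
```

View pics/w1.png

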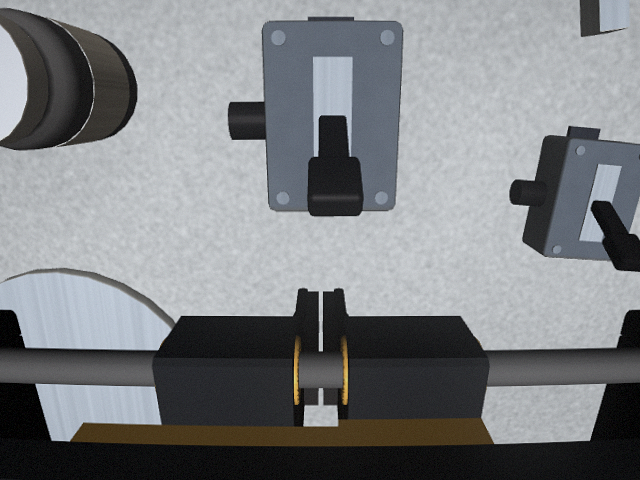

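The view shows the toggle's grip at (335,185), leaning towards the robot. The closed fingers at (322,310) are in line behind it, so I'm pushing along the box's +x.

servo_tool:
  targets:
    - [0.2,-0.25,-0.23,0,0]
    - [0.7,-0.45,-0.23,0,0]
    - [1.3,-0.65,-0.23,0,0]
    - [1.9,-0.85,-0.23,0,0]
    - [2.5,-1.05,-0.23,0,0]

```text
time_s: 1.82
tcp_pos: [0.4981, 0.3073, 0.1056]
ee_rot: [[0.949, -0.317, -0.0], [-0.317, -0.949, -0.0], [-0.0, 0.001, -1.0]]
wrist_force: [0.5, 0.1, -0.3]
gripper_width: 0.002
gripper_force: 0.0
```

servo_tool:
  targets:
    - [0.1,-0.03,0,0,0]
    - [0.1,-0.03,0,0,0]
    - [0.1,-0.03,0,0,0]
    - [0.1,-0.03,0,0,0]
    - [0.1,-0.03,0,0,0]

```text
time_s: 2.23
tcp_pos: [0.4999, 0.3067, 0.1061]
ee_rot: [[0.948, -0.317, -0.0], [-0.317, -0.948, -0.0], [-0.0, 0.0, -1.0]]
wrist_force: [0.5, -0.3, -0.3]
gripper_width: 0.004
gripper_force: 0.0
```

Run:
```python
from h import *
s=r.sense();print(s['tcp_pos'],s['wrist_force'])
p=np.array(s['tcp_pos'])[:2]-[.4956,.3088]; print(p@[.9476,-.319],p@[.319,.9476])
```

```text
[0.4998884  0.30671953 0.10608841] [ 0.51760489 -0.33867758 -0.30412886]
0.004727359179444203 -0.000603449362377606
```

servo_tool:
  targets:
    - [0,0,1,0,0]
    - [0,0,2,0,0]
    - [0,0,3,0,0]
    - [0,0,3.7,-0.12,0]
    - [0,0,3.7,-0.24,20]

```text
time_s: 2.65
tcp_pos: [0.5026, 0.3085, 0.2233]
ee_rot: [[0.843, -0.537, 0.009], [-0.538, -0.843, 0.007], [0.004, -0.011, -1.0]]
wrist_force: [0.9, 0.0, 0.7]
gripper_width: 0.031
gripper_force: 0.0
```

servo_tool:
  targets:
    - [0.3,-0.7,0,-0.12,36]
    - [0.6,-1.5,0,-0.24,36]
    - [0.9,-2.4,0,-0.36,36]
    - [1.2,-3.2,0,-0.48,36]
    - [1.5,-4,0,-0.6,36]

```text
time_s: 3.07
tcp_pos: [0.5453, 0.1857, 0.2173]
ee_rot: [[0.392, -0.92, 0.0], [-0.92, -0.392, 0.0], [-0.0, -0.0, -1.0]]
wrist_force: [-0.0, 0.6, 0.3]
gripper_width: 0.361
gripper_force: 0.0
```

servo_tool:
  targets:
    - [0,0,0,-0.12,36]
    - [0,0,0,-0.24,36]
    - [0,0,0,-0.36,36]
    - [0,0,0,-0.48,36]
    - [0,0,0,-0.54,36]

```text
time_s: 3.48
tcp_pos: [0.5451, 0.1867, 0.2172]
ee_rot: [[-0.137, -0.991, -0.0], [-0.991, 0.137, 0.0], [-0.0, 0.0, -1.0]]
wrist_force: [0.5, 1.0, -0.3]
gripper_width: 0.418
gripper_force: 0.0
```

Run:
```python
from h import *
s=r.sense();R=np.array(s['ee_rot']);print(s['tcp_pos'],np.arctan2(R[1,0],R[0,0]),s['gripper_width']); snap('wrist','w2')
snap('top','top1');snap('side','side1')
for q in ([.583,.0225,.08],[.5273,.114,.038]): print(proj('w2',q))
a=cv2.imread('pics/top1.png')[220:340,185:335];b=cv2.imread('pics/side1.png')[235:385,280:410]
f=lambda i:cv2.resize(i,(390,390),interpolation=cv2.INTER_CUBIC)
cv2.imwrite('pics/chk.png',np.hstack([f(a),f(b)]))
```

```text
[0.54508107 0.18665775 0.21717274] -1.7081188231011675 0.4184012219810451
[[236.53058757   2.61307527]]
[[330.31806322 121.38649121]]
```

View pics/w2.png

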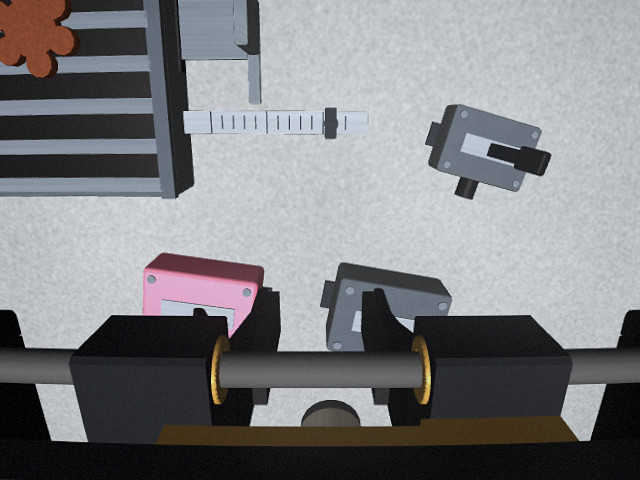

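View pics/chk.png

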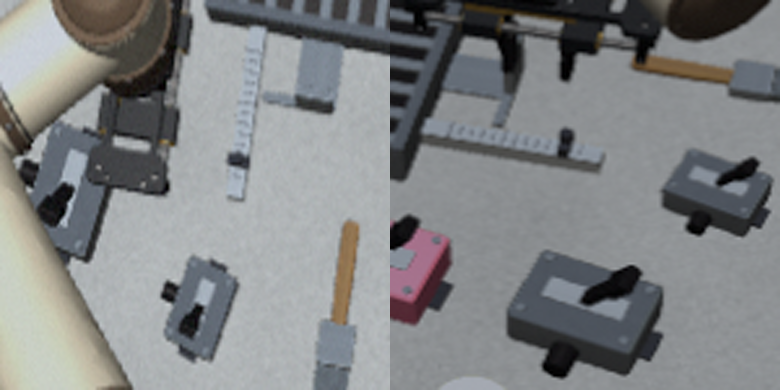

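The toggle still leans towards the robot (chk, right half, end at (635,275)), so the push didn't take. I'm checking the geometry against w1 and w2 before going back.

Run:
```python
from h import *
np.set_printoptions(precision=4,suppress=True)
T=np.array(pickle.load(open('pics/w1.pkl','rb'))['world_from_camera']);print(T)
print('tip of fingers in w1',proj('w1',[.4232,.3394,.097]),proj('w1',[.4232,.3394,.114]))
for p in((278,38),(388,38),(282,198),(381,198)): print(atz('w1',p,.05))
print('tri screws', tri(('w1',(278,38)),('side0',(280+172/4,235+470/4)),('top0',(185+119/5.3,220+212/5.3))), tri(('w1',(381,198)),('side0',(280+347/4,235+447/4)),('top0',(185+161/5.3,220+399/5.3))))
print('tip',tri(('w1',(335,180)),('side0',(280+325/4,235+417/4)),('top0',(185+90/5.3,220+350/5.3))))
x=np.array([.9476,-.319,0]);h=np.array([.4956,.3088,.05])
for a in(-.55,.55): print(a,proj('w1',h+.072*(np.sin(a)*x+[0,0,np.cos(a)])),proj('side1',h+.072*(np.sin(a)*x+[0,0,np.cos(a)])),proj('top1',h+.072*(np.sin(a)*x+[0,0,np.cos(a)])))
```

```text
[[-0.318  -0.9032 -0.2882  0.5039]
 [-0.9481  0.3023  0.0987  0.3128]
 [-0.0021  0.3046 -0.9525  0.2975]
 [ 0.      0.      0.      1.    ]]
tip of fingers in w1 [[321.9572 278.3308]] [[322.0153 291.9096]]
[0.5485 0.3232 0.05  ]
[0.5291 0.2653 0.05  ]
[0.4627 0.352  0.05  ]
[0.4434 0.2943 0.05  ]
tri screws (array([0.5484, 0.3225, 0.0511]), [0.0006134056103589997, 0.0005168566845046976, 0.0008340510223396232]) (array([0.4431, 0.2942, 0.0474]), [0.00040839831758634636, 0.00037999957843055514, 0.000652456475166564])
tip (array([0.4645, 0.3184, 0.1141]), [0.009107807934483023, 0.006407045222551834, 0.00450077290476849])
-0.55 [[334.895  209.5022]] [[360.414  341.5789]] [[202.5541 286.821 ]]
0.55 [[336.8384  33.3372]] [[330.9094 330.6664]] [[211.9714 262.354 ]]
```

servo_tool:
  targets:
    - [-0.8,0.9,0,0.12,0]
    - [-1.6,1.8,0,0.24,0]
    - [-2.4,2.8,0,0.36,0]
    - [-3.2,3.8,0,0.48,0]
    - [-4.17,4.9,0,0.6,0]

```text
time_s: 4.05
tcp_pos: [0.4209, 0.3328, 0.2173]
ee_rot: [[0.457, -0.89, 0.001], [-0.89, -0.457, 0.0], [-0.0, -0.001, -1.0]]
wrist_force: [0.7, 0.5, -0.4]
gripper_width: 0.114
gripper_force: 0.0
```

servo_tool:
  targets:
    - [0,0,0,0.12,0]
    - [0,0,0,0.24,0]
    - [0,0,0,0.36,0]
    - [0,0,0,0.48,0]
    - [0,0,0,0.6,0]

```text
time_s: 4.47
tcp_pos: [0.4216, 0.332, 0.2172]
ee_rot: [[0.88, -0.475, 0.0], [-0.475, -0.88, 0.0], [-0.0, -0.0, -1.0]]
wrist_force: [0.0, 0.1, -0.7]
gripper_width: 0.006
gripper_force: 0.0
```

```bash
cat >> h.py <<'E'
def st():
    s=r.sense();R=np.array(s['ee_rot']);p=np.array(s['tcp_pos'])[:2]-[.4956,.3088]
    print(np.round(s['tcp_pos'],4),'yaw',round(float(np.arctan2(R[1,0],R[0,0])),3),'w',round(s['gripper_width'],3),'F',np.round(s['wrist_force'],1),'box',np.round([p@[.9476,-.319],p@[.319,.9476]],4),'t',s['time_s'])
E
python3 - <<'E'
from h import *
st()
E
```

```text
[0.4216 0.332  0.2172] yaw -0.495 w 0.006 F [ 0.   0.1 -0.7] box [-0.0775 -0.0016] t 4.4667
```

servo_tool:
  targets:
    - [0,0.04,-0.9,0.1,0]
    - [0,0.04,-1.8,0.17,0]
    - [0,0.04,-2.7,0.17,0]
    - [0,0.04,-3.74,0.17,0]
    - [0,0.04,-3.74,0.17,0]

```text
time_s: 4.88
tcp_pos: [0.4187, 0.3295, 0.0993]
ee_rot: [[0.945, -0.327, -0.009], [-0.327, -0.945, -0.009], [-0.005, 0.011, -1.0]]
wrist_force: [-0.7, -0.9, -0.8]
gripper_width: 0.007
gripper_force: 0.0
```

servo_tool:
  targets:
    - [0.3,-0.1,0,0,0]
    - [0.6,-0.2,0,0,0]
    - [0.9,-0.3,0,0,0]
    - [1.2,-0.4,0,0,0]
    - [1.4,-0.47,0,0,0]

```text
time_s: 5.3
tcp_pos: [0.4662, 0.3189, 0.1063]
ee_rot: [[0.945, -0.328, 0.002], [-0.328, -0.945, 0.002], [0.001, -0.003, -1.0]]
wrist_force: [0.7, -0.5, -0.3]
gripper_width: 0.01
gripper_force: 0.0
```

Run:
```python
from h import *
st(); snap('side','s2'); snap('wrist','w3')
a=cv2.imread('pics/s2.png')[280:400,290:410];b=cv2.imread('pics/w3.png')
cv2.imwrite('pics/chk2.png',np.hstack([cv2.resize(a,(360,360)),cv2.resize(b[:330],(436,360))]))
```

```text
[0.4662 0.3189 0.1063] yaw -0.335 w 0.01 F [ 0.7 -0.5 -0.3] box [-0.031   0.0002] t 5.3
```

View pics/chk2.png

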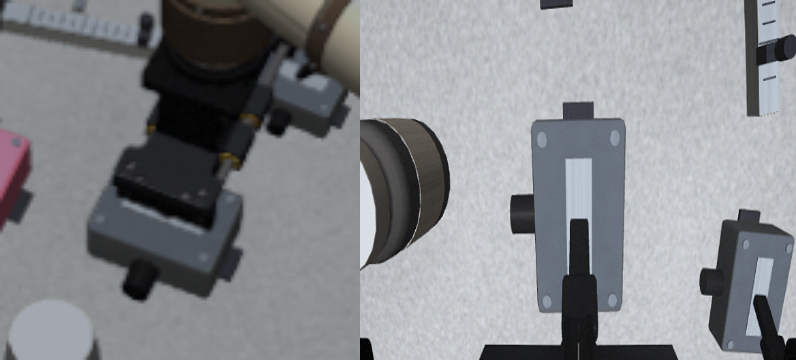

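chk2 shows the closed fingers at the base of the toggle's grip, where the grip/stem step is at (580,275). I'll work out the toggle's angle from that.

Run:
```python
from h import *
x=np.array([.9476,-.319,0]);h=np.array([.4956,.3088,.05])
for a in(-.55,-.4,-.3,-.2,-.1,0,.2): 
    n=np.cos(a)*x-np.array([0,0,np.sin(a)]); d=np.sin(a)*x+[0,0,np.cos(a)]
    print(a,proj('w3',[h+.04*d+.006*n,h+.072*d+.007*n,h+.072*d-.007*n])[:,1])
print('fingertip',proj('w3',[.4662,.3189,.0893]))
```

```text
-0.55 [251.07077961 302.40231694 317.5871755 ]
-0.4 [241.73536268 286.20291853 306.40852421]
-0.3 [234.80188104 273.36952885 296.78310467]
-0.2 [227.40378503 259.08657739 285.4570313 ]
-0.1 [219.64582474 243.58197998 272.52894816]
0 [211.64448788 227.14724171 258.16340986]
0.2 [195.41600109 192.90263196 226.11116264]
fingertip [[321.67835088 279.69376167]]
```

Run:
```python
from h import *
def g(n,x0,y0,x1,y1,z):
    im=cv2.imread(f'pics/{n}.png').astype(float)/255; im=(im**.4*255).astype(np.uint8)
    return cv2.resize(im[y0:y1,x0:x1],(398,498),interpolation=cv2.INTER_CUBIC)
cv2.imwrite('pics/g.png',np.hstack([g('w1',240,220,400,420,0),g('w3',240,220,400,420,0)]))
```

```text
(no output)
```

View pics/g.png

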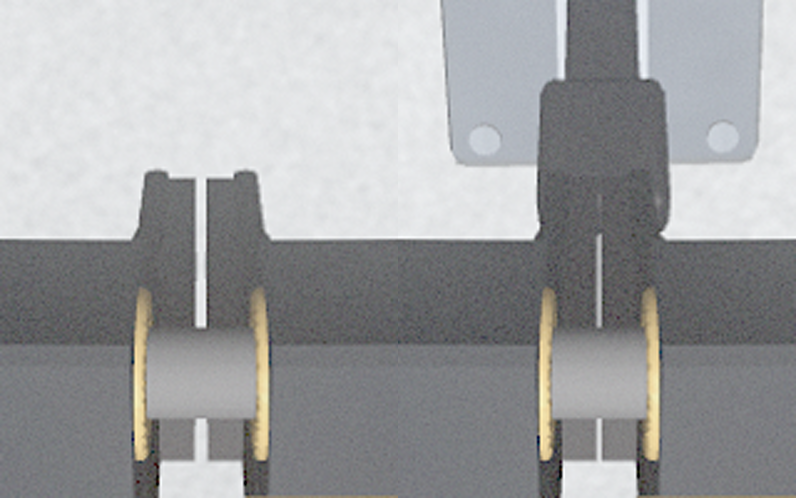

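The fingers' gap line shows over the toggle's grip at g (600,195–240). That means the fingers pass above the toggle, so the fingertips sit higher than I assumed. I'll measure where they really are.

Run:
```python
from h import *
np.set_printoptions(precision=4,suppress=True)
# w2/side1: fingertip of the -x finger
for ws in ((378,290),(372,290)):
    print(tri(('side1',(340,263.8)),('w2',ws)))
print(atz('side1',(340,263.8),.2),atz('side1',(340,263.8),.217))
for zz in (.09,.1,.11,.12,.13):
    p=atz('w1',(322,288),zz); q=p[:2]-[.4232,.3394]; print(zz,p, q@[.948,-.318])
```

```text
(array([0.5196, 0.1857, 0.2279]), [0.0006880216593007104, 0.0006880216593008035])
(array([0.521 , 0.1855, 0.2274]), [0.0006604535685390888, 0.0006604535685392716])
[0.5215 0.1632 0.2   ] [0.5208 0.177  0.217 ]
0.09 [0.4149 0.3421 0.09  ] -0.008745201728626983
0.1 [0.4192 0.3407 0.1   ] -0.004230207649548016
0.11 [0.4235 0.3393 0.11  ] 0.0002847864295308638
0.12 [0.4278 0.3379 0.12  ] 0.0047997805086098305
0.13 [0.432  0.3365 0.13  ] 0.009314774587688745
```

servo_tool:
  targets:
    - [-0.8,0.26,0,0,0]
    - [-1.55,0.52,0,0,0]
    - [-1.55,0.52,0,0,0]
    - [-1.55,0.52,-0.5,0,0]
    - [-1.55,0.52,-1.03,0,0]

```text
time_s: 5.82
tcp_pos: [0.4182, 0.3356, 0.0752]
ee_rot: [[0.945, -0.326, 0.003], [-0.326, -0.945, 0.003], [0.001, -0.004, -1.0]]
wrist_force: [-0.1, -0.1, -0.8]
gripper_width: 0.006
gripper_force: 0.0
```

servo_tool:
  targets:
    - [0,0,0,0,0]
    - [0.3,-0.1,0,0,0]
    - [0.6,-0.2,0,0,0]
    - [0.9,-0.3,0,0,0]
    - [1.2,-0.4,0,0,0]

```text
time_s: 6.23
tcp_pos: [0.4548, 0.3226, 0.0751]
ee_rot: [[0.945, -0.328, 0.0], [-0.328, -0.945, 0.002], [-0.0, -0.002, -1.0]]
wrist_force: [-3.1, 0.6, 2.6]
gripper_width: 0.009
gripper_force: 1.8
```

Run:
```python
from h import *
st()
```

```text
[0.4548 0.3226 0.0751] yaw -0.334 w 0.009 F [-3.1  0.6  2.6] box [-0.0431  0.0001] t 6.2333
```

Contact at last. I'm continuing the push.

servo_tool:
  targets:
    - [0.32,-0.11,0,0,0]
    - [0.64,-0.22,0,0,0]
    - [0.96,-0.32,0,0,0]
    - [1.28,-0.43,0,0,0]
    - [1.55,-0.52,0,0,0]

```text
time_s: 6.65
tcp_pos: [0.5015, 0.306, 0.0737]
ee_rot: [[0.945, -0.328, 0.0], [-0.328, -0.945, -0.0], [0.0, 0.0, -1.0]]
wrist_force: [0.8, 0.3, -0.4]
gripper_width: 0.005
gripper_force: 0.0
```

Run:
```python
from h import *
st(); snap('wrist','w4')
x=np.array([.9476,-.319,0]);h=np.array([.4956,.3088,.05])
for a in(-.55,-.2,0,.2,.4,.55):
    d=np.sin(a)*x+[0,0,np.cos(a)]; print(a,proj('w4',[h+.04*d,h+.072*d]).round())
c=pickle.load(open('pics/w4.pkl','rb'))['pixels'].mean(2)
u=int(proj('w4',[h])[0][0]); print(u,[int(v) for v in c[0:330:10,u-3:u+4].mean(1)])
```

```text
[0.5015 0.306  0.0737] yaw -0.334 w 0.005 F [ 0.8  0.3 -0.4] box [ 0.0065 -0.0007] t 6.65
-0.55 [[321. 352.]
 [322. 420.]]
-0.2 [[321. 334.]
 [321. 389.]]
0 [[321. 320.]
 [321. 361.]]
0.2 [[321. 304.]
 [320. 326.]]
0.4 [[320. 286.]
 [320. 288.]]
0.55 [[320. 273.]
 [320. 259.]]
320 [195, 198, 153, 53, 46, 187, 189, 184, 191, 188, 183, 188, 187, 194, 189, 189, 63, 65, 63, 111, 111, 109, 110, 192, 196, 34, 37, 39, 21, 20, 42, 41, 39]
```

The toggle is on: its dark tip starts at row 250, which fits +0.55 rad. I'm lifting off and going to the tab, refining the slide geometry from w2 first.

servo_tool:
  targets:
    - [0,0,0.8,0,0]
    - [0,0,2,0,0]
    - [0,0,3.2,0,0]
    - [0,0,4.5,-0.1,0]
    - [0,0,4.5,-0.2,20]

```text
time_s: 7.12
tcp_pos: [0.5044, 0.3092, 0.2183]
ee_rot: [[0.859, -0.512, 0.014], [-0.512, -0.859, 0.009], [0.007, -0.015, -1.0]]
wrist_force: [1.4, 0.9, 1.9]
gripper_width: 0.027
gripper_force: 0.0
```

Run:
```python
from h import *
np.set_printoptions(precision=4,suppress=True)
st(); snap('side','s3')
a=cv2.imread('pics/s3.png').mean(2)
for p in ((361,340),(332,332)): print(p,a[p[1]-2:p[1]+3,p[0]-2:p[0]+3].mean())
P=[atz('w2',p,.022) for p in((184,111),(368,112),(184,134),(368,134))]
d=P[1]+P[3]-P[0]-P[2]; yaw=np.arctan2(d[1],d[0])+np.pi; print('yaw rule',yaw)
X=lambda p,y=-.134:p[0]*np.cos(y)+p[1]*np.sin(y)
Y=lambda p,y=-.134:-p[0]*np.sin(y)+p[1]*np.cos(y)
for n,p,z in(('block',(331,109),.038),('block2',(331,136),.038),('armend',(254.5,103),.024),('armL',(249,100),.024),('armR',(260,100),.024),('tabTL',(234.5,43),.08),('tabTR',(248,43),.08)):
    q=atz('w2',p,z); print(n,q,X(q),Y(q))
q=atz('top0',(185+487/5.3,220+258/5.3),.038);print('block top0',X(q),Y(q))
print('rule Y',[Y(p) for p in P])
c=pickle.load(open('pics/w2.pkl','rb'))['pixels'].mean(2)
for row in(20,35,42,60,90): print(row,[int(v) for v in c[row,226:268:2]])
```

```text
[0.5044 0.3092 0.2183] yaw -0.537 w 0.027 F [1.4 0.9 1.9] box [0.0082 0.0032] t 7.1167
(361, 340) 130.62666666666667
(332, 332) 18.2
yaw rule 6.140071271235744
block [0.5254 0.104  0.038 ] 0.5068027288050793 0.17325166846203577
block2 [0.5283 0.1262 0.038 ] 0.5067090802459789 0.19562596839576027
armend [0.5908 0.0897 0.024 ] 0.5735663302792479 0.16779134580366148
armL [0.5952 0.0865 0.024 ] 0.578282332991975 0.16522347962127992
armR [0.5856 0.0879 0.024 ] 0.5686241393913977 0.16531242027430026
tabTL [0.5894 0.0486 0.08  ] 0.5776169441577029 0.12687762699754648
tabTR [0.5797 0.05   0.08  ] 0.5678418926349375 0.12700998060557153
block top0 0.5073433326218453 0.18345249315706716
rule Y [np.float64(0.17380974559416226), np.float64(0.17578814380011645), np.float64(0.19382182031517808), np.float64(0.1948484093511576)]
20 [146, 148, 147, 150, 143, 148, 149, 154, 151, 152, 137, 41, 46, 50, 49, 47, 39, 200, 187, 185, 188]
35 [146, 146, 147, 147, 152, 149, 147, 152, 150, 147, 150, 52, 52, 51, 52, 51, 45, 204, 201, 197, 198]
42 [151, 152, 149, 152, 132, 151, 149, 145, 142, 146, 148, 42, 53, 53, 52, 51, 42, 172, 203, 200, 194]
60 [192, 206, 201, 208, 210, 209, 205, 199, 202, 200, 197, 167, 147, 147, 145, 148, 135, 142, 204, 202, 207]
90 [194, 195, 191, 192, 193, 195, 193, 188, 204, 202, 200, 182, 149, 154, 149, 151, 152, 95, 199, 196, 198]
```

servo_tool:
  targets:
    - [0.5,-1.1,0,-0.12,36]
    - [0.9,-2.2,0,-0.24,36]
    - [1.3,-3.3,0,-0.36,36]
    - [1.8,-4.4,0,-0.48,36]
    - [2.2,-5.5,0,-0.6,36]

```text
time_s: 7.58
tcp_pos: [0.5663, 0.14, 0.208]
ee_rot: [[0.42, -0.908, -0.001], [-0.908, -0.42, -0.001], [0.0, 0.002, -1.0]]
wrist_force: [0.8, 0.2, 0.0]
gripper_width: 0.385
gripper_force: 0.0
```

servo_tool:
  targets:
    - [0.1,-1,0,-0.12,36]
    - [0.2,-2,0,-0.24,36]
    - [0.3,-3,0,-0.36,36]
    - [0.4,-3.9,0,-0.48,36]
    - [0.4,-3.9,0,-0.58,36]

```text
time_s: 8.0
tcp_pos: [0.5775, 0.0205, 0.2078]
ee_rot: [[-0.151, -0.989, -0.003], [-0.989, 0.151, -0.001], [0.002, 0.002, -1.0]]
wrist_force: [0.5, 0.6, 1.0]
gripper_width: 0.411
gripper_force: 0.0
```

Run:
```python
from h import *
st()
```

```text
[0.5775 0.0205 0.2078] yaw -1.722 w 0.411 F [0.5 0.6 1. ] box [ 0.1696 -0.247 ] t 8.0
```

servo_tool:
  targets:
    - [0.15,0.27,-1,0.012,36]
    - [0.15,0.27,-2,0.012,36]
    - [0.15,0.27,-3.2,0.012,36]
    - [0.15,0.27,-4.2,0.012,36]
    - [0.15,0.27,-4.2,0.012,36]

```text
time_s: 8.42
tcp_pos: [0.5769, 0.0314, 0.0756]
ee_rot: [[-0.131, -0.991, -0.015], [-0.991, 0.131, -0.003], [0.005, 0.015, -1.0]]
wrist_force: [-1.2, -0.9, -1.1]
gripper_width: 0.414
gripper_force: 0.0
```

servo_tool:
  targets:
    - [0,0,-0.4,0,36]
    - [0,0,-0.8,0,36]
    - [0,0,-1.2,0,36]
    - [0,0,-1.6,0,36]
    - [0,0,-1.6,0,36]

```text
time_s: 8.83
tcp_pos: [0.5816, 0.0325, 0.0339]
ee_rot: [[-0.13, -0.992, -0.003], [-0.992, 0.13, -0.001], [0.001, 0.003, -1.0]]
wrist_force: [-1.0, 0.3, 0.8]
gripper_width: 0.414
gripper_force: 0.0
```

Run:
```python
from h import *
st()
```

```text
[0.5816 0.0325 0.0339] yaw -1.701 w 0.414 F [-1.   0.3  0.8] box [ 0.1696 -0.2344] t 8.8333
```

servo_tool:
  targets:
    - [0,0,0,0,0]
    - [0,0,0,0,0]
    - [0,0,0,0,0]
    - [0,0,0,0,0]
    - [0,0,0,0,0]

```text
time_s: 9.25
tcp_pos: [0.5821, 0.0329, 0.0356]
ee_rot: [[-0.131, -0.991, -0.001], [-0.991, 0.131, 0.0], [-0.0, 0.001, -1.0]]
wrist_force: [-7.1, 3.3, 5.4]
gripper_width: 0.122
gripper_force: 3.6
```

Run:
```python
from h import *
st(); print(r.sense()['gripper_force'])
```

```text
[0.5821 0.0329 0.0356] yaw -1.702 w 0.122 F [-7.1  3.3  5.4] box [ 0.17   -0.2338] t 9.25
3.5980367520824075
```

servo_tool:
  targets:
    - [0,0,0,0,0]
    - [0,0,0,0,0]
    - [-0.2,0.03,0,0,0]
    - [-0.4,0.05,0,0,0]
    - [-0.6,0.08,0,0,0]

```text
time_s: 9.67
tcp_pos: [0.5674, 0.0352, 0.0356]
ee_rot: [[-0.131, -0.991, 0.006], [-0.991, 0.131, 0.0], [-0.001, -0.006, -1.0]]
wrist_force: [6.4, -2.7, -1.6]
gripper_width: 0.11
gripper_force: 30.1
```

servo_tool:
  targets:
    - [-0.2,0.03,0,0,0]
    - [-0.5,0.07,0,0,0]
    - [-0.8,0.11,0,0,0]
    - [-1.1,0.15,0,0,0]
    - [-1.4,0.2,0,0,0]

```text
time_s: 10.08
tcp_pos: [0.5262, 0.0413, 0.0356]
ee_rot: [[-0.13, -0.991, 0.008], [-0.991, 0.13, 0.001], [-0.002, -0.008, -1.0]]
wrist_force: [8.5, -6.0, -3.6]
gripper_width: 0.116
gripper_force: 30.1
```

Run:
```python
from h import *
st(); print(r.sense()['gripper_force']); snap('top','t5'); snap('side','s5'); snap('wrist','w5')
a=cv2.imread('pics/t5.png')[215:305,250:340];b=cv2.imread('pics/s5.png')[225:325,290:390]
f=lambda i:cv2.resize(i,(400,400),interpolation=cv2.INTER_CUBIC)
cv2.imwrite('pics/f5.png',np.hstack([f(a),f(b)]))
```

```text
[0.5262 0.0413 0.0356] yaw -1.701 w 0.116 F [ 8.5 -6.  -3.6] box [ 0.1143 -0.2437] t 10.0833
30.10473930509761
```

servo_tool:
  targets:
    - [-0.1,0,0,0,0]
    - [-0.2,0,0,0,0]
    - [-0.28,-0.0,0,0,0]
    - [-0.28,0,0,0,0]
    - [-0.28,0,0,0,0]

```text
time_s: 10.65
tcp_pos: [0.5186, 0.0424, 0.0356]
ee_rot: [[-0.13, -0.991, 0.009], [-0.992, 0.13, 0.002], [-0.004, -0.009, -1.0]]
wrist_force: [8.2, 0.2, -5.1]
gripper_width: 0.116
gripper_force: 30.1
```

Run:
```python
from h import *
np.set_printoptions(precision=4,suppress=True)
st(); print(r.sense()['gripper_force']); snap('top','t6'); snap('side','s6')
a=cv2.imread('pics/t6.png')[230:300,255:325];b=cv2.imread('pics/s6.png')[245:315,300:370]
f=lambda i:(np.clip(cv2.resize(i,(400,400),interpolation=cv2.INTER_CUBIC)/255.,0,1)**.6*255).astype(np.uint8)
cv2.imwrite('pics/f6.png',np.hstack([f(a),f(b)]))
```

```text
[0.5186 0.0424 0.0356] yaw -1.701 w 0.116 F [ 8.2  0.2 -5.1] box [ 0.1067 -0.2451] t 10.65
30.1235361979343
```

View pics/f6.png

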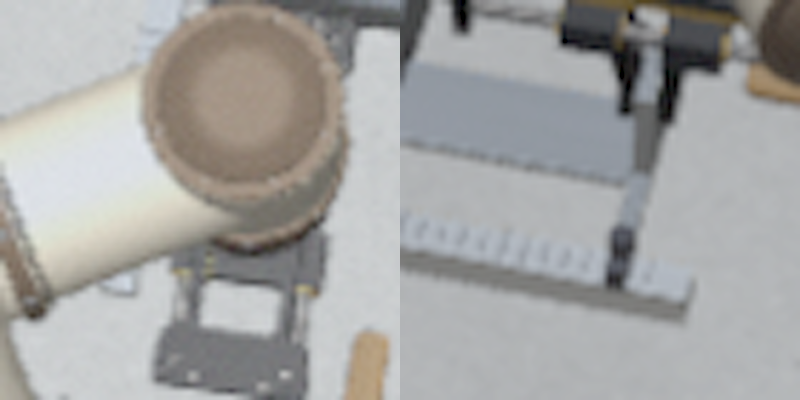

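f6 (side half) shows the fingers holding the tab's +y edge at (648,70–170). The pointer arm ends at about (632,200), next to the index block and screw at (620,255), so it is nearly lined up. I'll put numbers on it.

Run:
```python
from h import *
np.set_printoptions(precision=4,suppress=True)
q=lambda x,y:((x-400)*70/400+300,y*70/400+245)
for yaw in(-.134,-.143):
    X=lambda p:p[0]*np.cos(yaw)+p[1]*np.sin(yaw); Y=lambda p:-p[0]*np.sin(yaw)+p[1]*np.cos(yaw)
    print(yaw)
    for n,p,z in(('arm',(632,200),.024),('arm2',(636,180),.024),('tabedge',(648,135),.05),('tabedgelow',(644,165),.03),('screwtop',(622,232),.05),('blkfaceTop',(616,272),.038),('blkbot',(615,285),.025)):
        w=atz('s6',q(*p),z); print(n,w,X(w),Y(w))
    t0=np.array([.5821,.0329]);t1=np.array([.5186,.0424]);print('pull',X(t0)-X(t1),'tcpX',X(t1))
    for n,p,z in(('armw2',(254.5,100),.024),('blkw2a',(331,109),.038),('blkw2b',(331,136),.038)):
        print(n,X(atz('w2',p,z)))
# subpixel columns of arm & block in s6
im=cv2.imread('pics/s6.png').astype(int).mean(2).astype(int)
for row in(275,277,279,281,284,287,290,292,294): print(row,list(im[row,330:352]))
w=cv2.imread('pics/w2.png').mean(2).astype(int)
for row in(113,118,131): print(row,list(w[row,320:344]))
```

```text
-0.134
arm [0.523  0.0769 0.024 ] 0.5080705655880058 0.14612444792674184
arm2 [0.522  0.0648 0.024 ] 0.5086966491364701 0.13397162713675198
tabedge [0.5174 0.0577 0.05  ] 0.5050714553306317 0.12629800816601108
tabedgelow [0.5187 0.0601 0.03  ] 0.5060075695702684 0.1288764394076211
screwtop [0.5253 0.1158 0.05  ] 0.505085455666043 0.18492767661433518
blkfaceTop [0.5267 0.13   0.038 ] 0.5046432684360048 0.199224774773177
blkbot [0.5271 0.128  0.025 ] 0.5053239951068811 0.19726906552635948
pull 0.06419994330788714 tcpX 0.5082863598216836
armw2 0.5734515225610398
blkw2a 0.5068027288050793
blkw2b 0.5067090802459789
-0.143
arm [0.523  0.0769 0.024 ] 0.5067348865917007 0.1506911032865158
arm2 [0.522  0.0648 0.024 ] 0.5074703186945005 0.13854440935831297
tabedge [0.5174 0.0577 0.05  ] 0.5039143333464161 0.13083847486324937
tabedgelow [0.5187 0.0601 0.03  ] 0.5048272041057856 0.1334252265935183
screwtop [0.5253 0.1158 0.05  ] 0.5034006732222586 0.1894658948273468
blkfaceTop [0.5267 0.13   0.038 ] 0.5028298317543433 0.20375843432627685
blkbot [0.5271 0.128  0.025 ] 0.5035281320015791 0.2018089
[... 3477 characters left out ...]
.int64(210), np.int64(209), np.int64(166), np.int64(124), np.int64(213), np.int64(47), np.int64(58), np.int64(73), np.int64(71), np.int64(70), np.int64(71), np.int64(69), np.int64(64), np.int64(75), np.int64(71), np.int64(72), np.int64(123), np.int64(223), np.int64(215), np.int64(210), np.int64(213), np.int64(210), np.int64(210), np.int64(215)]
131 [np.int64(208), np.int64(203), np.int64(131), np.int64(110), np.int64(165), np.int64(67), np.int64(68), np.int64(69), np.int64(71), np.int64(73), np.int64(73), np.int64(71), np.int64(73), np.int64(76), np.int64(71), np.int64(70), np.int64(128), np.int64(216), np.int64(209), np.int64(205), np.int64(201), np.int64(205), np.int64(206), np.int64(202)]
```

Both views say about 2.5 mm is left, so I'm pulling that little bit further.

servo_tool:
  targets:
    - [-0.04,0.006,0,0,0]
    - [-0.083,0.012,0,0,0]
    - [-0.083,0.012,0,0,0]
    - [-0.083,0.012,0,0,0]
    - [-0.083,0.012,0,0,0]

```text
time_s: 11.17
tcp_pos: [0.5162, 0.0428, 0.0356]
ee_rot: [[-0.13, -0.991, 0.009], [-0.992, 0.13, 0.002], [-0.004, -0.009, -1.0]]
wrist_force: [7.8, -0.4, -5.2]
gripper_width: 0.113
gripper_force: 30.1
```

Run:
```python
from h import *
np.set_printoptions(precision=4,suppress=True)
st(); snap('side','s7'); snap('wrist','w7'); 
im=cv2.imread('pics/s7.png').mean(2); bg=145
def cen(n,row,x0,x1):
    a=cv2.imread(f'pics/{n}.png').mean(2)[row,x0:x1]; w=np.clip(138-a,0,None); w[w<8]=0; return (w*np.arange(x0,x1)).sum()/w.sum()
for yaw in(-.134,-.143):
    X=lambda p:p[0]*np.cos(yaw)+p[1]*np.sin(yaw)
    print(yaw,'tcp pull',X([.5821,.0329])-X(np.array(r.sense()['tcp_pos'])))
    for n in('s6','s7'):
        arm=[X(atz(n,(cen(n,rw,336,347),rw),.024)) for rw in(278,279,280,281)]
        scr=[X(atz(n,(cen(n,rw,334,344),rw),.046)) for rw in(287,288)]
        blk=[X(atz(n,(cen(n,rw,334,344),rw),.038)) for rw in(291,292)]
        print(n,np.array(arm),np.array(scr),np.array(blk))
a=cv2.imread('pics/s7.png').mean(2);print(a[338:343,359:364].mean(),a[330:335,330:335].mean())
```

```text
[0.5162 0.0428 0.0356] yaw -1.701 w 0.113 F [ 7.8 -0.4 -5.2] box [ 0.1044 -0.2455] t 11.1667
-0.134 tcp pull 0.06658564421551616
s6 [0.5083 0.5076 0.5076 0.5087] [0.5056 0.505 ] [0.5058 0.5055]
s7 [0.5067 0.5045 0.5044 0.5048] [0.5048 0.5049] [0.5058 0.5055]
-0.143 tcp pull 0.06659174404198898
s6 [0.507  0.5063 0.5063 0.5073] [0.5039 0.5033] [0.5041 0.5037]
s7 [0.5054 0.5032 0.5031 0.5035] [0.5031 0.5031] [0.504  0.5037]
129.51999999999998 18.240000000000002
```

The pointer and index block agree to about 1 mm, the toggle is on and the grip is holding, so I'm handing the job in.

```bash
python3 -c "
from station import r
print(r.finish_job())"
```

```text
the job is handed in; nothing more can be done
None
```

The job is handed in (no verdict was returned): the isolator toggle is on, on the second try because the fingers first passed above it, and the gripper is still holding the gate slide's tab within about 1 mm of the index block.

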